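# Load the cell analyser's reagent carrier from the cooling rack

### The job

Load the analyser's reagent carrier: move the four bottles from the cups of the cooling rack into the pockets of the carrier, keeping their order, so that the bottle next to the rack's upright handle ends up in the pocket next to the black docking block, the second one beside it, and so on down the row. Keep the bottles upright, set each one down gently without dropping it, and leave every one standing upright on the floor of its own pocket.

Things in the scene. Friction and masses are not known exactly. Their poses are not given: they have to be found in the camera images.
- cooling_rack: Blue tray, fixed: a row of four aluminium cups, a bottle in each, and an upright steel loop handle across one end. Origin on the table, mid-row; x along the row towards the handle, z up. Cups at x = +90 (by the handle), +30, -30, -90 mm, y = 0; rims 22 mm up. Tray x -131 to +155 mm, 66 mm wide, 14 mm high; handle at x = 142, 52 mm wide, top 78 mm up.
- carrier: Grey tray, fixed: a row of four empty square pockets, a black docking block with two pins at one end. Origin on the table, mid-row; x along the row towards the block, z up. Pockets at x = +90 (by the block), +30, -30, -90 mm, y = 0, 54 by 54 mm inside, floor 6 and rim 20 mm above the table. Tray 246 x 66 mm; block x 123 to 157, 42 mm high, pins to 166; wire pull to x = -146.
- dropper_mid (a point): Reagent bottle with a pointed dropper closure, 84 mm high: round body 34 mm across with straight sides up to 54 mm above its foot, then a shoulder, a 20 mm collar (60 to 68 mm) and a thin cone to the top. 70 g. White plastic, grey closure, upright, its foot 8 mm above the table at the start. Point: on its axis, half-way up; z up.
- jar_mid (a point): Wide-mouthed reagent jar, 70 mm high, the widest of the four: straight body 38 mm across up to 55 mm, above it a flat ribbed lid of about 37 mm. 90 g. White plastic, grey closure, upright, its foot 8 mm above the table at the start. Point: on its axis, half-way up; z up.
- vial_mid (a point): Slim reagent vial, 66 mm high, the narrowest of the four: straight body 26 mm across up to 55 mm, above it a flat cap of 25 mm with a small steel disc in its middle. 50 g. White plastic, grey closure, upright, its foot 8 mm above the table at the start. Point: on its axis, half-way up; z up.
- flip_mid (a point): Reagent bottle with a flip-top closure, 80 mm high: round body 34 mm across with straight sides up to 54 mm, then a shoulder, a round cap 27 mm across (58 to 73 mm) and a raised bar 8 mm wide across its top. 80 g. White plastic, grey closure, upright, its foot 8 mm above the table at the start. Point: on its axis, half-way up; z up.
- cup_dropper: Aluminium cooling cup in which the dropper bottle stands at the start; it stays in the rack. 50 mm outside, 44 mm inside, 18 mm high, 4 mm floor. All four cups look alike. Fixed. Origin: centre of its underside, 4 mm above the table.
- cup_jar: Aluminium cooling cup in which the jar stands at the start; it stays in the rack. 50 mm outside, 44 mm inside, 18 mm high, 4 mm floor. All four cups look alike. Fixed. Origin: centre of its underside, 4 mm above the table.
- cup_vial: Aluminium cooling cup in which the vial stands at the start; it stays in the rack. 50 mm outside, 44 mm inside, 18 mm high, 4 mm floor. All four cups look alike. Fixed. Origin: centre of its underside, 4 mm above the table.
- cup_flip: Aluminium cooling cup in which the flip-top bottle stands at the start; it stays in the rack. 50 mm outside, 44 mm inside, 18 mm high, 4 mm floor. All four cups look alike. Fixed. Origin: centre of its underside, 4 mm above the table.
Mind the look-alikes: they are no part of the job. What is shaped like the part that bears flip_mid but red or yellow is not meant.

How it is judged (in metres and radians):
At the end, for the whole second after the job is handed in: Each bottle stands in the carrier pocket with the same place from the docking block as its cup has from the rack's handle: within 16 mm of the pocket centre along and across, at standing height within 4 mm, within 0.1 rad of upright, released and at rest (((x of cup_dropper in the frame of cooling_rack between 0.075 and 0.105 m and x of dropper_mid in the frame of carrier between 0.074 and 0.106 m) or (x of cup_dropper in the frame of cooling_rack between 0.015 and 0.045 m and x of dropper_mid in the frame of carrier between 0.014 and 0.046 m) or (x of cup_dropper in the frame of cooling_rack between -0.045 and -0.015 m and x of dropper_mid in the frame of carrier between -0.046 and -0.014 m) or (x of cup_dropper in the frame of cooling_rack between -0.105 and -0.075 m and x of dropper_mid in the frame of carrier between -0.106 and -0.074 m)) and y of dropper_mid in the frame of carrier between -0.016 and 0.016 m and z of dropper_mid in the frame of carrier between 0.044 and 0.052 m and angle between each of dropper_mid, jar_mid, vial_mid, flip_mid's own z axis and vertical below 0.1 rad and linear speed of each of dropper, jar, vial, flip below 0.02 m/s and angular speed of each of dropper, jar, vial, flip below 0.2 rad/s and ((x of cup_jar in the frame of cooling_rack between 0.075 and 0.105 m and x of jar_mid in the frame of carrier between 0.074 and 0.106 m) or (x of cup_jar in the frame of cooling_rack between 0.015 and 0.045 m and x of jar_mid in the frame of carrier between 0.014 and 0.046 m) or (x of cup_jar in the frame of cooling_rack between -0.045 and -0.015 m and x of jar_mid in the frame of carrier between -0.046 and -0.014 m) or (x of cup_jar in the frame of cooling_rack between -0.105 and -0.075 m and x of jar_mid in the frame of carrier between -0.106 and -0.074 m)) and y of jar_mid in the frame of carrier between -0.016 and 0.016 m and z of jar_mid in the frame of carrier between 0.037 and 0.045 m and ((x of cup_vial in the frame of cooling_rack between 0.075 and 0.105 m and x of vial_mid in the frame of carrier between 0.074 and 0.106 m) or (x of cup_vial in the frame of cooling_rack between 0.015 and 0.045 m and x of vial_mid in the frame of carrier between 0.014 and 0.046 m) or (x of cup_vial in the frame of cooling_rack between -0.045 and -0.015 m and x of vial_mid in the frame of carrier between -0.046 and -0.014 m) or (x of cup_vial in the frame of cooling_rack between -0.105 and -0.075 m and x of vial_mid in the frame of carrier between -0.106 and -0.074 m)) and y of vial_mid in the frame of carrier between -0.016 and 0.016 m and z of vial_mid in the frame of carrier between 0.035 and 0.043 m and ((x of cup_flip in the frame of cooling_rack between 0.075 and 0.105 m and x of flip_mid in the frame of carrier between 0.074 and 0.106 m) or (x of cup_flip in the frame of cooling_rack between 0.015 and 0.045 m and x of flip_mid in the frame of carrier between 0.014 and 0.046 m) or (x of cup_flip in the frame of cooling_rack between -0.045 and -0.015 m and x of flip_mid in the frame of carrier between -0.046 and -0.014 m) or (x of cup_flip in the frame of cooling_rack between -0.105 and -0.075 m and x of flip_mid in the frame of carrier between -0.106 and -0.074 m)) and y of flip_mid in the frame of carrier between -0.016 and 0.016 m and z of flip_mid in the frame of carrier between 0.042 and 0.05 m); the robot touches nothing.
It fails at once if a bottle is tipped more than about 40 degrees (angle between any of dropper_mid, jar_mid, vial_mid, flip_mid's own z axis and vertical above 0.7 rad).
It fails at once if a bottle is dropped, thrown or knocked: it moves faster than 0.7 m/s while no finger holds it (a free fall of about 25 mm) ((linear speed of dropper above 0.7 m/s and contact force between the fingers and dropper below 0.05 N) or (linear speed of jar above 0.7 m/s and contact force between the fingers and jar below 0.05 N) or (linear speed of vial above 0.7 m/s and contact force between the fingers and vial below 0.05 N) or (linear speed of flip above 0.7 m/s and contact force between the fingers and flip below 0.05 N)).
It also fails if it takes over 106 s, if anything falls off the work surface, if the arm or the gripper's body presses on something with over 40 N, if the wrist force passes 120 N, or if a joint passes its speed limit or range.

### The arm

A 6-joint arm with a two-finger parallel gripper is mounted at the origin on the work surface. World frame = base frame: x ahead of the robot, y to its left, z up, the work surface at z = 0. Lengths are in m, angles in degrees, forces in N, time in s.
With the tool pointing down it reaches from about 0.4 to 0.825 m from the base axis. Payload 7 kg.
Tool frame: the origin (TCP) lies at the very end of the fingers, on their centre line; the grasp point (between the pads) lies 19 mm behind it (r.grasp_offset is the z of the grasp point in the tool frame, in m); z points along the fingers, y is the direction in which the jaws open and shut (so a half turn about z gives the same grasp; the last joint's range is limited). The gripper opens to 88 mm and grips with 3 to 60 N. Pads are 19 mm wide; open, the fingers measure 130 mm over their backs; the gripper's body (78 mm by 193 mm) begins 47 mm behind the grasp point.
Start: joints at [90.82, 20.546, 0.682, 0, -70.136, -16.507], TCP at [0.183, 0.65, 0.227] pointing down, gripper open.
Joint ranges: [-176.03, 176.03], [-82.01, 121.73], [-58.28, 71.71], [-173.87, 95.51], [-174.79, -0.11], [-173.66, 173.66]. Speed limits (degrees/s): [136.94, 136.94, 172.46, 180, 180, 180].

### API

Orientations are given as [roll, pitch, yaw] about the fixed x, y, z axes, in that order (R = Rz(yaw) Ry(pitch) Rx(roll)).
In Python, from plant import r gives the robot as it stands.
- The arm moves only by the tool carry_out, never from a script. Its argument "plan" is a list of rows, each a list of 6 numbers: the shift along the world's x, y, z in m, then the turn, a rotation vector about the world's x, y, z in rad. In form: [[tx, ty, tz, wx, wy, wz], ...]. A call has 1 to 12 rows; each row shifts and turns the pose as measured when the row begins; what a row does not reach is not made up. A row lasts 1/12 s, in which the tool goes at most 41.7 mm and 7.16 degrees, less where a joint would pass 70% of its speed; a pose out of reach is approached as far as the arm can. A call with a gripper value outside its range is refused whole. "fingers" is the closure, from -1 (fully open) to 1 (shut), set as the call begins (left out, the last holds). The fingers move at their own pace and stop on an object; "force" is the grip in N (left out, the last holds). Time passes only in rows, so rows that do not move let the fingers close. It gives the time, the measured TCP pose, the force and the opening at its end, in the units of the state.
- r.get_state(): the state, without advancing time (a new reading comes with each control period).
- r.capture(name): name is "scene" or "side" or "wrist"; returns the picture (420x560x3 uint8, red, green, blue); there is no depth.
- r.camera_model(name): a dict with "fov_y" (degrees; the focal length in pixels is half the picture's height over the tangent of half this angle, whatever the lens; pixels are square), "cx", "cy" (the principal point, pixels), "k1" (the pictures are not rectified: a ray, as slopes to the right and down, at radius r is drawn at 1 + k1 r^2 times it, then the intrinsics apply), "R" (3x3) and "t" (3): a world point X has camera coordinates R X + t; the wrist camera has in their place "mount" (4x4, takes a point from camera to tool coordinates, whose origin is the TCP and whose axes are the flange's). Camera axes: x right, y down, z forward; pixel columns grow to the right and rows downward; lengths in m; the calibration is good to about 2 mm. A picture is of the moment at which its call begins: read the wrist's pose just before it. camera_model takes no time and is no camera call.
- r.close_job(): hands the job in, once; it reports no verdict.
The state is a dict: "time_s": time; "joints": joint angles; "qd": joint speeds; "joint_torque": joint torques, N m; "tcp_pos": TCP position; "eef_rot": TCP orientation; "contact_force": force on the tool from outside, world axes, zero at the start; "moment": the same for the moment, N m; "gripper_width": finger opening in m.
Only numpy, scipy, OpenCV 4.12 (cv2) and the standard library are available. Lean on these libraries where they do the work, as an engineer would, in place of code of your own. Each camera call takes 0.05 s, during which the arm holds its last target.

## Working session

There is one attempt and no reset: what is moved stays moved. The work goes in short steps, Python scripts to look and compute and a tool call to move; the robot and the scene stay as the last step left them, time stands still between calls to the robot, and variables do not carry over. Pictures are saved under pics/ and viewed, and the job is handed in when it is done.

Besides the shell and the picture viewer there is one more tool, called after "Call:" as name(argument=value, ...) on one line, values as JSON. carry_out: Moves the arm, as the interface text tells. Its arguments: {"type":"object","properties":{"plan":{"type":"array"},"fingers":{"type":"number"},"force":{"type":"number"}},"required":["plan"]}

```bash
ls; mkdir -p pics
python3 - <<'E'
from plant import r
import cv2
print(r.get_state())
for n in ["scene","side","wrist"]:
    im=r.capture(n); cv2.imwrite(f"pics/{n}0.png",im[:,:,::-1]); print(n,r.camera_model(n))
print(r.grasp_offset)
E
```

```text
pics
{'time_s': 0.0, 'joints': array([ 9.08194368e+01,  2.05933723e+01,  6.31011312e-01, -2.07698705e-02,
       -7.01363417e+01, -1.65063468e+01]), 'qd': array([-0.07508498,  0.01858527, -0.01298378, -0.10105564, -0.04152934,
       -0.08567866]), 'joint_torque': array([-6.90718957e-05, -5.82713342e+01,  2.93061268e+01,  6.99731871e+00,
        6.87642954e-03, -1.63073105e-04]), 'tcp_pos': array([0.18240317, 0.64934841, 0.22557781]), 'eef_rot': array([ 1.79899817e+02, -9.32647362e-03, -1.56939760e+01]), 'contact_force': array([-0.27157708,  0.33507402,  0.47890665]), 'moment': array([-0.05116411, -0.01630802, -0.04500398]), 'gripper_width': 0.08749130831527044}
scene {'fov_y': 57.453366483319535, 'cx': 281.4999966077674, 'cy': 212.29130358532186, 'k1': -0.008357972532247359, 'R': array([[-0.31703063,  0.94825885,  0.01722617],
       [ 0.50682106,  0.18474137, -0.84202319],
       [-0.80163832, -0.25821655, -0.53916622]]), 't': array([ 0.22480161, -0.23901078,  1.3597519 ])}
side {'fov_y': 56.01277151656412, 'cx': 278.6178822456279, 'cy': 215.72283307959648, 'k1': -0.043235996683571525, 'R': array([[ 0.90217498, -0.43103715,  0.01694951],
       [-0.23860569, -0.53137263, -0.81284097],
       [ 0.35937117,  0.72928054, -0.58223901]]), 't': array([-0.5431859 ,  0.14776873,  0.58045824])}
wrist {'fov_y': 66.1283571876076, 'cx': 276.6692945795039, 'cy': 209.1395114354315, 'k1': 0.0014595528863604866, 'mount': array([[ 1.87701613e-03, -9.65067717e-01, -2.61993851e-01,
         6.99438728e-02],
       [ 9.99998237e-01,  1.79621307e-03,  5.47896749e-04,
         1.58279520e-04],
       [-5.81606860e-05, -2.61994417e-01,  9.65069387e-01,
        -1.58011305e-01],
       [ 0.00000000e+00,  0.00000000e+00,  0.00000000e+00,
         1.00000000e+00]])}
-0.0188
```

View pics/scene0.png

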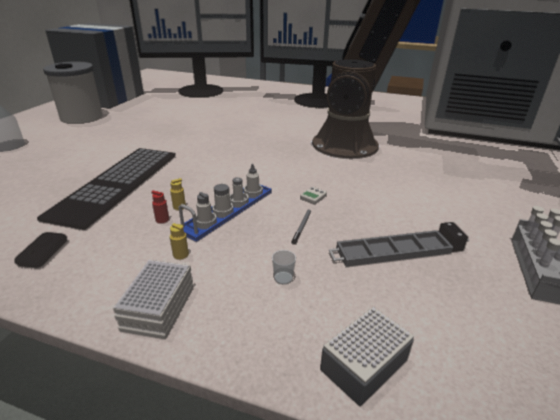

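View pics/side0.png

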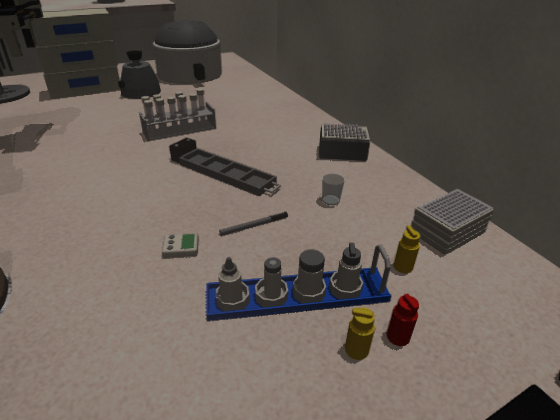

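View pics/wrist0.png

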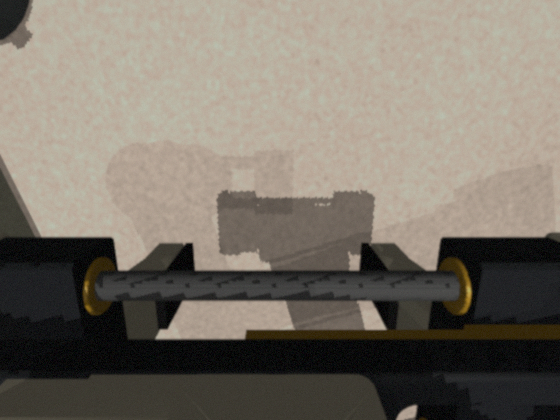

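The rack's order from the handle is flip, jar, vial, dropper. In the scene view the handle is at about (185,215) and the dropper at (253,180). In the side view the handle is at (380,270) and the dropper at (230,285). The carrier's black block is at scene (453,236) and side (182,150). The loose yellow and red flip-top bottles aren't part of the job. I'll zoom in to get pixel positions.

```bash
cat > h.py <<'E'
from plant import r
import numpy as np, cv2
from scipy.spatial.transform import Rotation as Ro
def cam(n,st=None):
    m=r.camera_model(n); f=210/np.tan(np.radians(m['fov_y']/2))
    if n=='wrist':
        R=Ro.from_euler('xyz',st['eef_rot'],degrees=True).as_matrix(); M=np.array(m['mount'])
        Rwc=R@M[:3,:3]; c=R@M[:3,3]+st['tcp_pos']
        Rc=Rwc.T; t=-Rc@c
    else: Rc=np.array(m['R']); t=np.array(m['t'])
    return dict(f=f,cx=m['cx'],cy=m['cy'],k=m['k1'],R=Rc,t=t)
def proj(c,X):
    p=np.atleast_2d(X)@c['R'].T+c['t']; s=p[:,:2]/p[:,2:]
    s=s*(1+c['k']*(s**2).sum(1,keepdims=True)); return s*c['f']+[c['cx'],c['cy']]
def ray(c,uv):
    d=(np.array(uv,float)-[c['cx'],c['cy']])/c['f']; s=d.copy()
    for _ in range(20): s=d/(1+c['k']*(s@s))
    v=c['R'].T@np.r_[s,1]; return -c['R'].T@c['t'], v/np.linalg.norm(v)
def plane(c,uv,z):
    o,v=ray(c,uv); return o+v*(z-o[2])/v[2]
def tri(c1,u1,c2,u2):
    o1,v1=ray(c1,u1); o2,v2=ray(c2,u2)
    A=np.c_[v1,-v2]; s=np.linalg.lstsq(A,o2-o1,rcond=None)[0]
    p,q=o1+s[0]*v1,o2+s[1]*v2; return (p+q)/2, np.linalg.norm(p-q)
def crop(src,dst,x0,y0,x1,y1):
    im=cv2.imread(src)[y0:y1,x0:x1]; s=min(800/(x1-x0),600/(y1-y0))
    cv2.imwrite(dst,cv2.resize(im,None,fx=s,fy=s,interpolation=cv2.INTER_CUBIC)); print(dst,'scale',s)
E
python3 - <<'E'
from h import *
crop('pics/scene0.png','pics/s_rack.png',165,150,285,240)
crop('pics/scene0.png','pics/s_car.png',320,215,480,275)
crop('pics/side0.png','pics/d_rack.png',195,230,400,330)
crop('pics/side0.png','pics/d_car.png',160,130,290,210)
E
```

```text
pics/s_rack.png scale 6.666666666666667
pics/s_car.png scale 5.0
pics/d_rack.png scale 3.902439024390244
pics/d_car.png scale 6.153846153846154
```

View pics/s_rack.png

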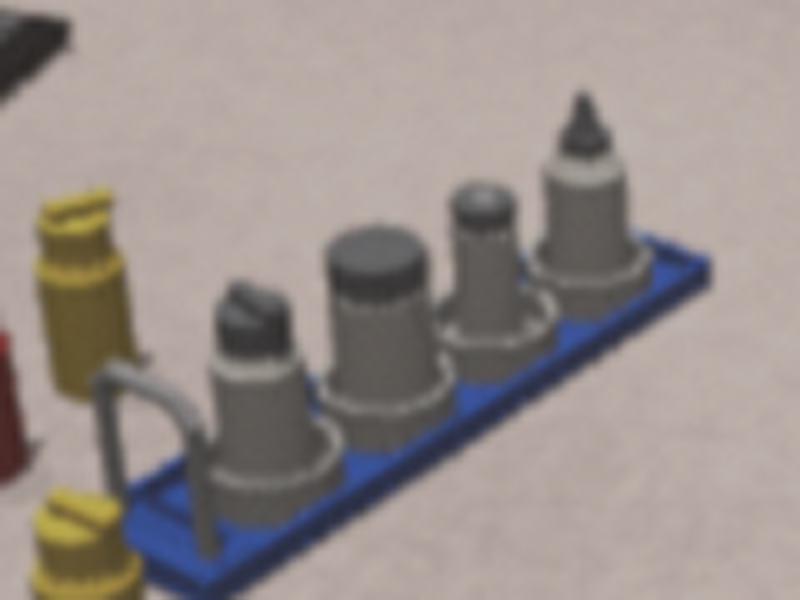

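View pics/d_rack.png

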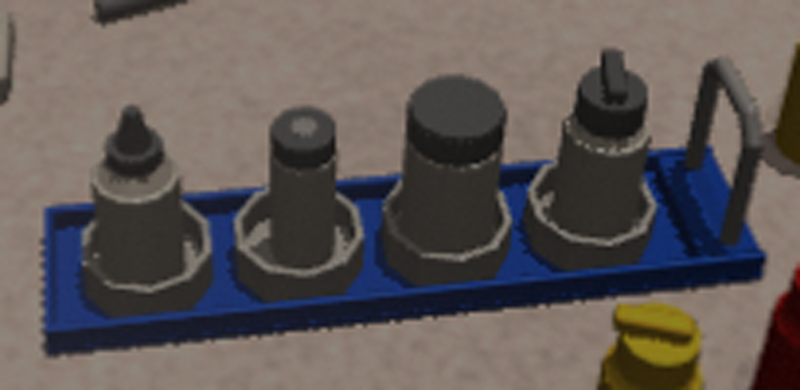

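View pics/s_car.png

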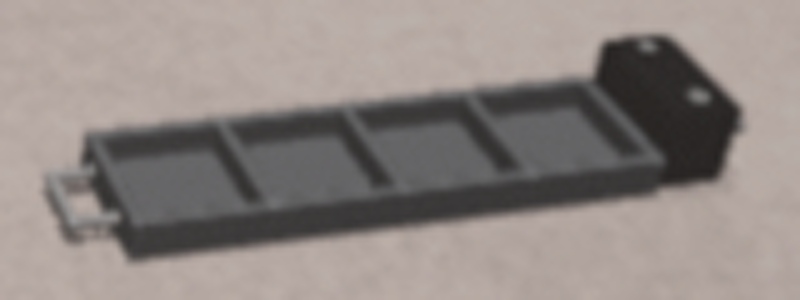

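View pics/d_car.png

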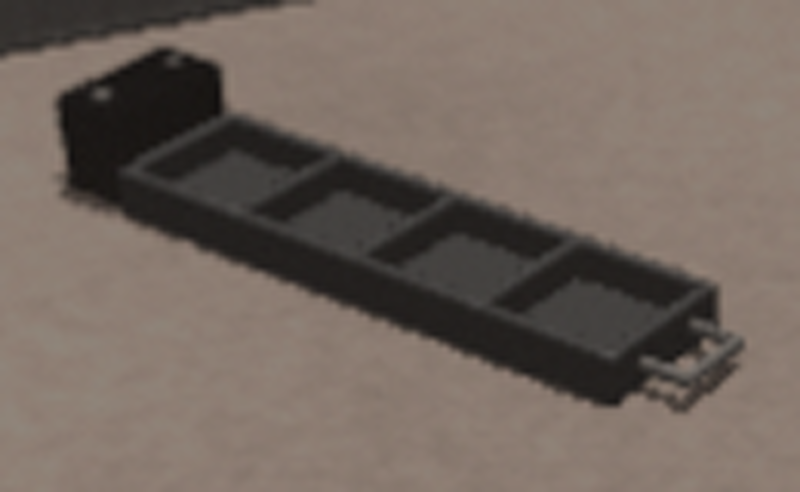

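Run:
```python
from h import *
np.set_printoptions(precision=4,suppress=True)
S=cam('scene');D=cam('side')
s=lambda x,y:(165+x/6.6667,150+y/6.6667)
d=lambda x,y:(195+x/3.9024,230+y/3.9024)
P={'drop':((584,93),(130,107)),'vial':((484,196),(304,126)),'jar':((378,252),(457,105)),'flip':((252,292),(613,75))}
pts=[]
for k,(a,b) in P.items():
    p,e=tri(S,s(*a),D,d(*b)); print(k,p,'gap',e); pts.append(p)
pts=np.array(pts); print(np.linalg.norm(np.diff(pts[:,:2],axis=0),axis=1)); v=pts[-1]-pts[0]; print('rack yaw',np.degrees(np.arctan2(v[1],v[0])),'centre',pts.mean(0))
s=lambda x,y:(320+x/5,215+y/5); d=lambda x,y:(160+x/6.1538,130+y/6.1538)
A=[s(130,230),s(92,137),s(597,80),s(663,160)]
B=[d(718,285),d(618,362),d(125,172),d(232,115)]
for a,b in zip(A,B):
    print(plane(S,a,.02),plane(D,b,.02),tri(S,a,D,b))
Q=np.array([tri(S,a,D,b)[0] for a,b in zip(A,B)])
c=Q.mean(0); v=(Q[2]+Q[3]-Q[0]-Q[1]); print('car',c,np.degrees(np.arctan2(v[1],v[0])),np.linalg.norm(v)/2, np.hypot(*c[:2]))
```

```text
drop [ 0.439  -0.1719  0.0927] gap 0.00040783448881757684
vial [ 0.5007 -0.1885  0.0744] gap 0.0013544817623232482
jar [ 0.5576 -0.2046  0.0768] gap 0.0009612357455913658
flip [ 0.6142 -0.2241  0.0869] gap 0.0009344420985448732
[0.0639 0.0592 0.0598]
rack yaw -16.598976865547034 centre [ 0.5279 -0.1973  0.0827]
[0.6582 0.1228 0.02  ] [0.6548 0.1212 0.02  ] (array([0.6559, 0.1229, 0.0185]), np.float64(0.000784436622218183))
[0.6007 0.0954 0.02  ] [0.5999 0.0868 0.02  ] (array([0.6009, 0.0938, 0.0178]), np.float64(0.004872119803533579))
[0.478  0.3081 0.02  ] [0.4785 0.2973 0.02  ] (array([0.4789, 0.3069, 0.0178]), np.float64(0.00533169644262775))
[0.5324 0.3348 0.02  ] [0.5312 0.3294 0.02  ] (array([0.5319, 0.3345, 0.0185]), np.float64(0.00209068810300324))
car [0.5669 0.2145 0.0182] 120.08209897566982 0.24539514077234403 0.6061442201178712
```

Run:
```python
from h import *
np.set_printoptions(precision=4,suppress=True)
S=cam('scene');D=cam('side')
s=lambda x,y:(165+x/6.6667,150+y/6.6667); d=lambda x,y:(195+x/3.9024,230+y/3.9024)
# decoy tops (z~0.08)
for n,a,z in [('yelA',(178,182),.08),('yelB',(178,228),.08),('red',(159,195),.08)]: print(n,plane(S,a,z))
for n,a,z in [('yel?',(361,313),.08),('yel?',(411,231),.08),('red',(406,301),.08)]: print(n,plane(D,a,z))
c=np.array([.528,-.197]);R=lambda t:np.array([[np.cos(t),-np.sin(t)],[np.sin(t),np.cos(t)]])
# blue tray top corners side view z=.014
for cname,C,img in [('scene',S,'pics/scene0.png'),('side',D,'pics/side0.png')]:
    hsv=cv2.cvtColor(cv2.imread(img),cv2.COLOR_BGR2HSV); m=cv2.inRange(hsv,(105,120,30),(125,255,255))
    if cname=='scene': m[:150]=0; m[:, 300:]=0
    else: m[:220]=0
    pts=cv2.findNonZero(m)[:,0]; 
    W=np.array([plane(C,p,.014)[:2] for p in pts]); b=(W-c)@R(np.radians(-16.6))
    print(cname,'rack frame ext',np.percentile(b,[.3,99.7],axis=0))
for P in [(.6386,-.15),]: pass
```

```text
yelA [ 0.5727 -0.3147  0.08  ]
yelB [ 0.744  -0.2106  0.08  ]
red [ 0.643  -0.3219  0.08  ]
yel? [ 0.5598 -0.3269  0.08  ]
yel? [ 0.7333 -0.2201  0.08  ]
red [ 0.6254 -0.3354  0.08  ]
scene rack frame ext [[-0.1224 -0.0317]
 [ 0.1544  0.0327]]
side rack frame ext [[-0.1294 -0.0451]
 [ 0.1509  0.031 ]]
```

Call:
carry_out(plan=[[0.025,-0.024,0.007,0,0,-0.065],[0.025,-0.024,0.007,0,0,-0.065],[0.025,-0.024,0.007,0,0,-0.065],[0.025,-0.024,0.007,0,0,-0.065],[0.025,-0.024,0.007,0,0,-0.065],[0.025,-0.024,0.007,0,0,-0.065],[0.025,-0.024,0.007,0,0,-0.065],[0.025,-0.024,0.007,0,0,-0.065],[0.025,-0.024,0.007,0,0,-0.065],[0.025,-0.024,0.007,0,0,-0.065],[0.025,-0.024,0.007,0,0,-0.065],[0.025,-0.024,0.007,0,0,-0.065]])

```text
time_s: 1.15
tcp_pos: [0.4862, 0.3489, 0.3064]
eef_rot: [179.3, -0.1, -61.8]
contact_force: [0.3, 0.8, 0.8]
gripper_width: 0.0876
```

Run:
```python
from h import *
st=r.get_state(); print(st['time_s'],st['tcp_pos'],st['eef_rot'],st['joints'])
im=r.capture('wrist')[:,:,::-1].copy(); 
W=cam('wrist',st)
c=np.array([.567,.2145]);t=np.radians(120);u=np.array([np.cos(t),np.sin(t)]);v=np.array([-u[1],u[0]])
cv2.imwrite('pics/w1raw.png',im)
for k in (.09,.03,-.03,-.09):
  P=[np.r_[c+u*(k+a*.027)+v*b*.027,.02] for a,b in ((1,1),(1,-1),(-1,-1),(-1,1))]
  cv2.polylines(im,[proj(W,np.array(P)).astype(int)],True,(0,255,0),1)
cv2.imwrite('pics/w1.png',im)
```

```text
1.15 [0.48615861 0.3489231  0.30639843] [ 1.79340405e+02 -9.22254868e-02 -6.18085946e+01] [ 54.22373728  11.47532704  -1.39572993  -0.21141669 -77.76217735
 -25.98690697]
```

View pics/w1.png

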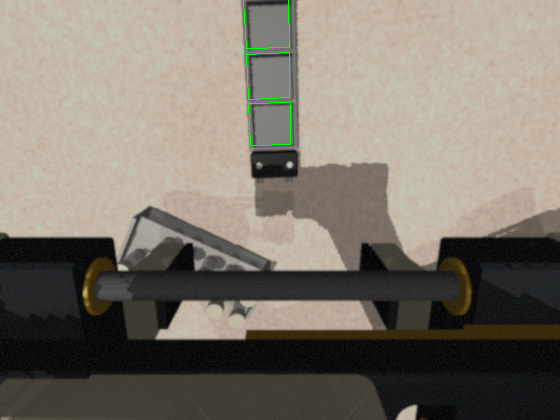

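Run:
```python
from h import *
crop('pics/w1.png','pics/w1z.png',220,0,330,190)
```

```text
pics/w1z.png scale 3.1578947368421053
```

View pics/w1z.png

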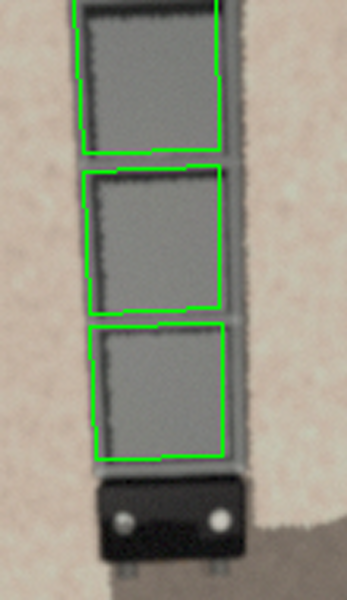

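The wrist view shows the carrier row running from (272,160) at the block up to (268,0). My pocket outlines sit about 2 mm left of the real ones, which is well inside tolerance. Next I'll go to the flip bottle.

Call:
carry_out(plan=[[0.01,-0.039,-0.007,0,0,0.066],[0.01,-0.039,-0.007,0,0,0.066],[0.01,-0.039,-0.007,0,0,0.066],[0.01,-0.039,-0.007,0,0,0.066],[0.01,-0.039,-0.007,0,0,0.066],[0.01,-0.039,-0.007,0,0,0.066],[0.01,-0.039,-0.007,0,0,0.066],[0.01,-0.039,-0.007,0,0,0.066],[0.01,-0.039,-0.007,0,0,0.066],[0.01,-0.039,-0.007,0,0,0.066],[0.01,-0.039,-0.007,0,0,0.066],[0.01,-0.039,-0.007,0,0,0.066]])

```text
time_s: 2.2
tcp_pos: [0.6085, -0.1266, 0.2227]
eef_rot: [179.6, -0.1, -14.6]
contact_force: [0.3, 0.7, 1.4]
gripper_width: 0.0877
```

Call:
carry_out(plan=[[0.002,-0.032,-0.01,0,0,-0.012],[0.002,-0.032,-0.02,0,0,-0.012],[0.002,-0.032,-0.02,0,0,-0.011],[0,0,-0.02,0,0,0],[0,0,0,0,0,0],[0,0,0,0,0,0]])

```text
time_s: 2.7
tcp_pos: [0.613, -0.2362, 0.146]
eef_rot: [179.5, 0.1, -16.9]
contact_force: [1.1, 0.9, 1.8]
gripper_width: 0.0877
```

Run:
```python
from h import *
st=r.get_state(); print(st['time_s'],st['tcp_pos'],st['eef_rot'],st['joints'])
cv2.imwrite('pics/s2.png',r.capture('scene')[:,:,::-1]);cv2.imwrite('pics/d2.png',r.capture('side')[:,:,::-1])
crop('pics/s2.png','pics/s2z.png',120,90,300,250);crop('pics/d2.png','pics/d2z.png',200,130,460,350)
```

```text
2.7 [ 0.61302693 -0.23621169  0.14603984] [ 1.79513712e+02  1.28510059e-01 -1.69080402e+01] [ -3.83095059  22.21272345  -7.9832279    0.51317349 -60.04025059
  76.66626356]
pics/s2z.png scale 3.75
pics/d2z.png scale 2.727272727272727
```

View pics/s2z.png

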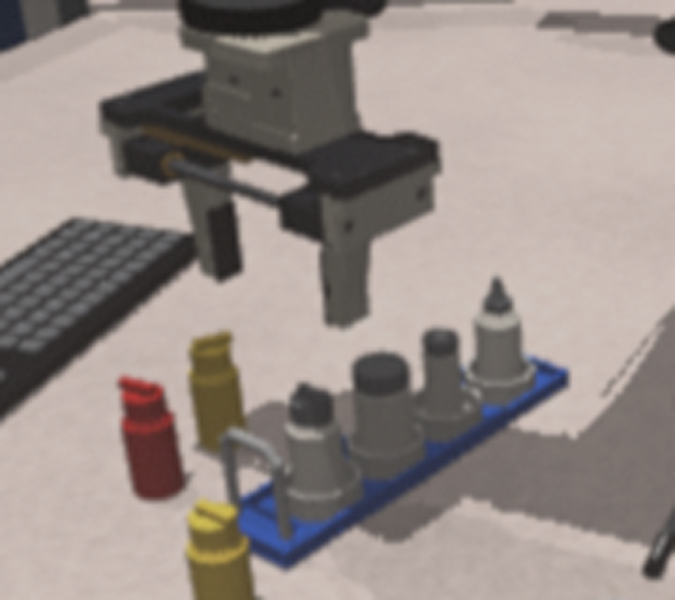

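View pics/d2z.png

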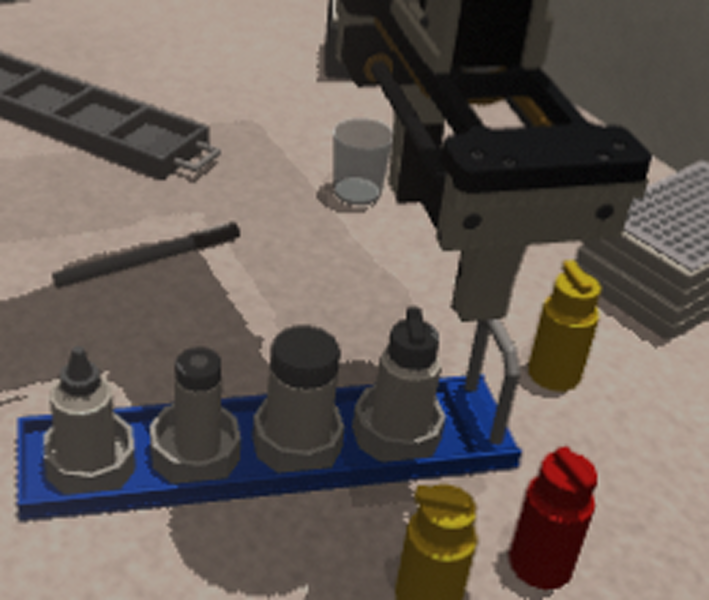

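Run:
```python
from h import *
st=r.get_state(); print(st['tcp_pos'])
R=Ro.from_euler('xyz',st['eef_rot'],degrees=True).as_matrix()
P=np.array([st['tcp_pos']+R[:,1]*k for k in (-.065,-.044,.044,.065)])
S=cam('scene');D=cam('side')
print((proj(S,P)-[120,90])*3.75);print((proj(D,P)-[200,130])*2.727)
```

```text
[ 0.61343566 -0.23506682  0.14681909]
[[365.19406705 329.28682071]
 [338.41458892 318.83296909]
 [232.93035112 277.65761585]
 [209.25361199 268.41600404]]
[[402.24974329 179.3826761 ]
 [413.62301877 200.05622024]
 [469.33628905 301.56825775]
 [484.93849353 330.06851204]]
```

Call:
carry_out(plan=[[0.001,0.013,0,0,0,0.005],[0,0,-0.015,0,0,0],[0,0,-0.015,0,0,0],[0,0,0,0,0,0],[0,0,0,0,0,0]])

```text
time_s: 3.22
tcp_pos: [0.6197, -0.2152, 0.1252]
eef_rot: [179.7, -0.7, -16.0]
contact_force: [-0.1, 0.3, 0.6]
gripper_width: 0.0876
```

Call:
carry_out(plan=[[0,0,0,0,0,0],[0,0,0,0,0,0]])

```text
time_s: 3.38
tcp_pos: [0.6211, -0.2134, 0.1281]
eef_rot: [179.7, -0.8, -15.9]
contact_force: [-0.1, 0.3, 0.3]
gripper_width: 0.0875
```

Call:
carry_out(plan=[[0,0,0,0,0,0]])

```text
time_s: 3.47
tcp_pos: [0.6218, -0.213, 0.1294]
eef_rot: [179.7, -0.9, -15.8]
contact_force: [0.1, -0.1, 0.3]
gripper_width: 0.0879
```

Call:
carry_out(plan=[[-0.005,-0.005,-0.01,0.001,0.005,-0.006],[-0.004,-0.005,-0.015,0.001,0.006,-0.006],[-0.001,-0.002,-0.015,0.001,0.004,-0.003],[0,0,-0.01,0,0,0],[0,0,0,0,0,0]])

```text
time_s: 3.88
tcp_pos: [0.6106, -0.2269, 0.0767]
eef_rot: [179.7, -0.2, -16.9]
contact_force: [-1.8, -0.1, -1.4]
gripper_width: 0.0875
```

Call:
carry_out(plan=[[0.003,0.003,-0.012,0,0.001,0.004],[0.001,0.002,-0.012,0,0.001,0.002],[0,0,-0.012,0,0,0],[0,0,-0.006,0,0,0],[0,0,0,0,0,0]])

```text
time_s: 4.3
tcp_pos: [0.6139, -0.222, 0.0289]
eef_rot: [179.6, 0.1, -16.5]
contact_force: [0.5, 0.2, 0.3]
gripper_width: 0.0878
```

Call:
carry_out(plan=[[0,-0.001,0.001,0,0,0],[0,0,0,0,0,0],[0,0,0,0,0,0],[0,0,0,0,0,0],[0,0,0,0,0,0],[0,0,0,0,0,0]], fingers=1, force=15)

```text
time_s: 4.8
tcp_pos: [0.6152, -0.223, 0.0315]
eef_rot: [179.6, -0.0, -16.5]
contact_force: [-0.2, -0.3, -0.5]
gripper_width: 0.0531
```

Call:
carry_out(plan=[[-0.001,0,-0.001,0,0,0],[0,0,0,0,0,0],[0,0,-0.001,0,0,0],[0,0,0,0,0,0],[0,0,0,0,0,0],[0,0,0,0,0,0]])

```text
time_s: 5.3
tcp_pos: [0.6148, -0.2233, 0.0308]
eef_rot: [179.6, -0.1, -16.5]
contact_force: [0.1, -0.2, 2.2]
gripper_width: 0.0333
```

Call:
carry_out(plan=[[0,0,0.006,0,0,0],[0,0,0.012,0,0,0],[0,0,0.02,0,0,0],[0,0,0.03,0,0,0],[0,0,0.03,0,0,0],[0,0.01,0.03,0,0,0],[-0.003,0.02,0.01,0,0,-0.05],[-0.006,0.03,0,0,0,-0.07]])

```text
time_s: 5.97
tcp_pos: [0.6026, -0.1656, 0.1776]
eef_rot: [179.6, 0.2, -23.7]
contact_force: [0.9, 1.6, -1.8]
gripper_width: 0.0334
```

Run:
```python
from h import *
print(r.get_state()['tcp_pos'],r.get_state()['gripper_width'])
cv2.imwrite('pics/s3.png',r.capture('scene')[:,:,::-1])
```

```text
[ 0.6026175  -0.16557799  0.1776237 ] 0.03340237011509439
```

View pics/s3.png

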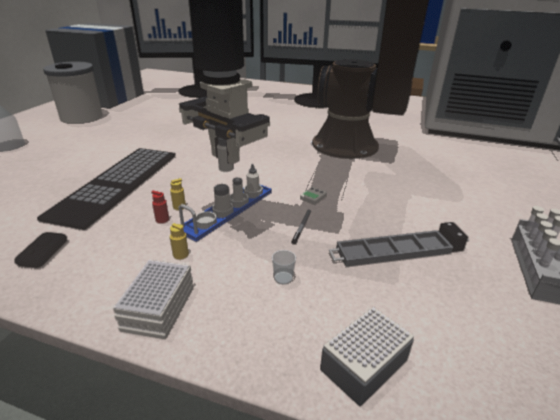

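The flip bottle is in the gripper, hanging upright at scene (225,160), and its cup at (205,217) is empty. Now carrying it to the carrier.

Call:
carry_out(plan=[[-0.006,0.036,0,0,0,-0.055],[-0.007,0.038,0,0,0,-0.055],[-0.007,0.038,0,0,0,-0.055],[-0.007,0.038,0,0,0,-0.055],[-0.007,0.038,0,0,0,-0.055],[-0.007,0.038,0,0,0,-0.055],[-0.007,0.038,0,0,0,-0.055],[-0.007,0.038,0,0,0,-0.055],[-0.007,0.038,0,0,0,-0.055],[-0.007,0.038,0,0,0,-0.055],[-0.006,0.03,0,0,0,-0.04],[-0.003,0.015,0,0,0,-0.01]])

```text
time_s: 7.02
tcp_pos: [0.5161, 0.2796, 0.1928]
eef_rot: [-179.6, -0.1, -60.3]
contact_force: [0.3, -0.4, -0.9]
gripper_width: 0.0339
```

Call:
carry_out(plan=[[0,0.003,-0.015,0,0,0],[0.002,0.003,-0.025,0,0,0],[0.001,0.002,-0.025,0,0,0],[0,0,-0.025,0,0,0],[0,0,-0.02,0,0,0],[0,0,-0.008,0,0,0],[0,0,0,0,0,0]])

```text
time_s: 7.6
tcp_pos: [0.5182, 0.2961, 0.0792]
eef_rot: [-179.0, 0.1, -59.8]
contact_force: [0.2, -0.7, -0.2]
gripper_width: 0.0332
```

Call:
carry_out(plan=[[0.001,-0.002,-0.01,-0.004,0.007,0],[0.001,-0.002,-0.012,-0.004,0.007,0],[0,0,-0.008,0,0,0],[0,0,0,0,0,0],[0,0,0,0,0,0]])

```text
time_s: 8.02
tcp_pos: [0.5225, 0.2929, 0.0507]
eef_rot: [-179.7, 0.1, -59.8]
contact_force: [0.7, 0.1, -0.8]
gripper_width: 0.0337
```

Run:
```python
from h import *
print(r.get_state()['tcp_pos'])
cv2.imwrite('pics/s4.png',r.capture('scene')[:,:,::-1]);cv2.imwrite('pics/d4.png',r.capture('side')[:,:,::-1])
crop('pics/s4.png','pics/s4z.png',320,150,480,270);crop('pics/d4.png','pics/d4z.png',130,90,290,210)
```

```text
[0.52249082 0.29289506 0.05069875]
pics/s4z.png scale 5.0
pics/d4z.png scale 5.0
```

View pics/s4z.png

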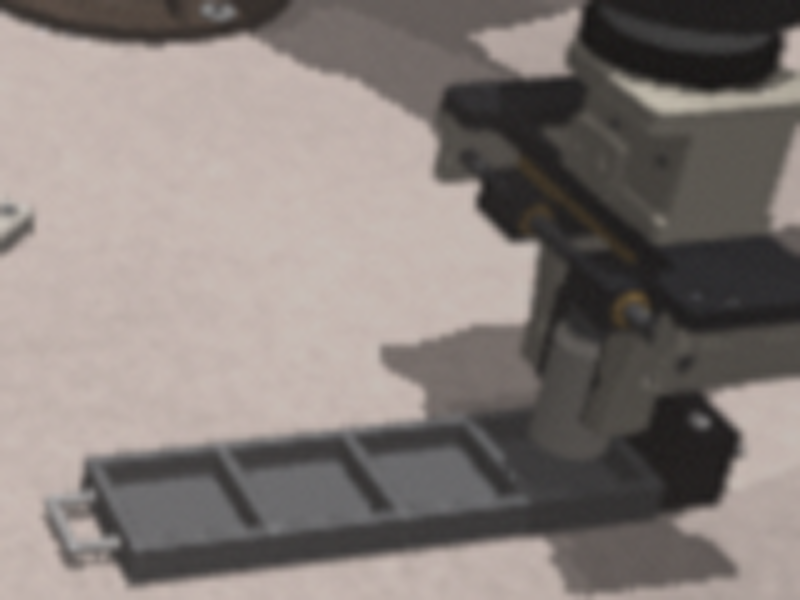

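View pics/d4z.png

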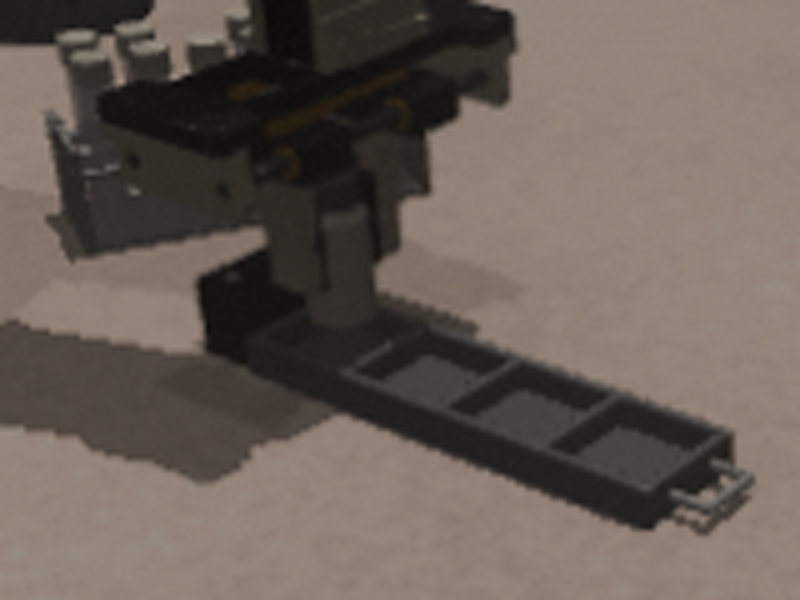

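Run:
```python
from h import *
S=cam('scene');D=cam('side')
c=np.array([.522,.293]);t=np.radians(120);u=np.array([np.cos(t),np.sin(t)]);v=np.array([u[1],-u[0]])
for C,p in [(D,(146,136)),(D,(215,130)),(S,(527,283)),(S,(514,236)),(S,(556,297))]:
    w=plane(C,p,0.0)[:2]; print(w,'along',(w-c)@u,'across',(w-c)@v)
```

```text
[0.43034578 0.50770863] along 0.23177023704351574 across 0.027979429951422066
[0.62084567 0.4688038 ] along 0.10282772400021342 across 0.17350476046592667
[0.578757   0.47994288] along 0.13351878042830762 across 0.14262444350210757
[0.40704282 0.48245374] along 0.22155034428373835 across -0.004828967984923202
[0.60393148 0.52636816] along 0.16113701339831604 across 0.18763882282628314
```

Both views show the bottle centred over the block-end pocket, and the tube rack nearby is clear of the gripper. Lowering it now.

Call:
carry_out(plan=[[-0.001,-0.001,-0.008,0,0,0],[0,0,-0.007,0,0,0],[0,0,-0.003,0,0,0],[0,0,0,0,0,0]])

```text
time_s: 8.45
tcp_pos: [0.5218, 0.2925, 0.0327]
eef_rot: [-179.6, 0.2, -59.8]
contact_force: [0.2, 0.1, -0.9]
gripper_width: 0.0336
```

Call:
carry_out(plan=[[0,0,-0.002,0,0,0],[0,0,-0.002,0,0,0],[0,0,-0.001,0,0,0],[0,0,0,0,0,0]])

```text
time_s: 8.78
tcp_pos: [0.522, 0.2929, 0.0291]
eef_rot: [-179.5, 0.2, -59.7]
contact_force: [-0.1, 0.5, -0.2]
gripper_width: 0.0336
```

Call:
carry_out(plan=[[0,0,-0.0015,0,0,0],[0,0,-0.001,0,0,0],[0,0,0,0,0,0]])

```text
time_s: 9.03
tcp_pos: [0.5223, 0.2933, 0.029]
eef_rot: [-179.4, 0.1, -59.6]
contact_force: [0.0, 0.2, -1.6]
gripper_width: 0.034
```

Call:
carry_out(plan=[[0,0,-0.002,0,0,0],[0,0,-0.002,0,0,0]])

```text
time_s: 9.2
tcp_pos: [0.5228, 0.2937, 0.0281]
eef_rot: [-179.4, 0.1, -59.5]
contact_force: [-10.6, -3.9, 26.4]
gripper_width: 0.0335
```

Call:
carry_out(plan=[[0,0,0.001,0,0,0],[-0.001,-0.001,0,0,0,0]])

```text
time_s: 9.37
tcp_pos: [0.5221, 0.2932, 0.0299]
eef_rot: [-179.3, 0.1, -59.5]
contact_force: [-0.2, 1.2, -0.6]
gripper_width: 0.0336
```

Call:
carry_out(plan=[[0,-0.0005,-0.001,0,0,0],[0,0,0,0,0,0],[0,0,0,0,0,0],[0,0,0,0,0,0],[0,0,0,0,0,0],[0,0,0,0,0,0]], fingers=-1)

```text
time_s: 9.87
tcp_pos: [0.522, 0.2923, 0.0271]
eef_rot: [-179.3, 0.1, -59.5]
contact_force: [-0.8, 0.4, -0.7]
gripper_width: 0.068
```

Call:
carry_out(plan=[[0,0,0.012,0,0,0],[0,0,0.025,0,0,0],[0,0,0.03,0,0,0],[0,0,0.035,0,0,0],[0.001,-0.015,0.03,0,0,0.02],[0.003,-0.038,0.005,0,0,0.06],[0.003,-0.038,0,0,0,0.06],[0.003,-0.038,0,0,0,0.06],[0.003,-0.038,0,0,0,0.06],[0.003,-0.038,0,0,0,0.06],[0.003,-0.038,0,0,0,0.06],[0.003,-0.038,0,0,0,0.06]])

```text
time_s: 10.87
tcp_pos: [0.543, 0.0061, 0.1705]
eef_rot: [-179.2, -0.3, -32.6]
contact_force: [1.0, 0.6, -0.1]
gripper_width: 0.0877
```

Run:
```python
from h import *
cv2.imwrite('pics/s5.png',r.capture('scene')[:,:,::-1]);cv2.imwrite('pics/d5.png',r.capture('side')[:,:,::-1])
crop('pics/s5.png','pics/s5z.png',320,190,480,270)
```

```text
pics/s5z.png scale 5.0
```

View pics/s5z.png

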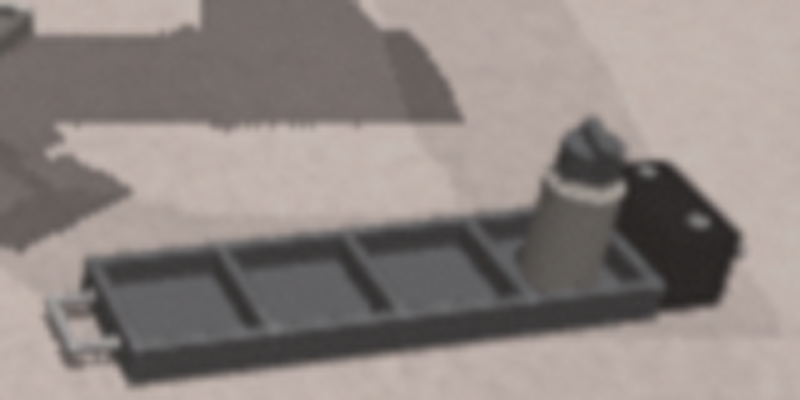

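View pics/d5.png

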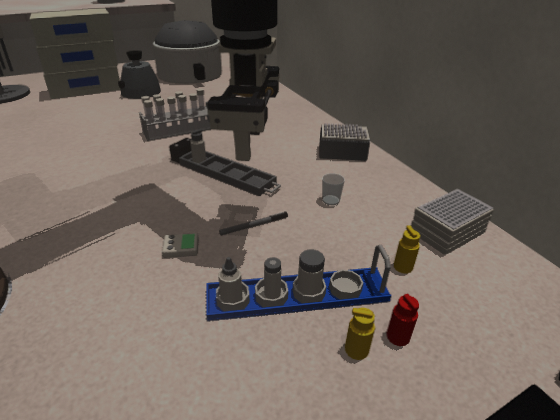

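The flip bottle stands upright in the block-end pocket (scene (434,225)). Next is the jar.

Call:
carry_out(plan=[[0.003,-0.038,0,-0.003,0.001,0.055],[0.003,-0.038,0,-0.003,0.001,0.055],[0.002,-0.038,0,-0.003,0.001,0.055],[0.002,-0.038,0,-0.003,0.001,0.055],[0.001,-0.03,0,0,0,0.04],[0,-0.015,-0.01,0,0,0.01],[0,0,-0.015,0,0,0],[0,0,0,0,0,0]])

```text
time_s: 11.63
tcp_pos: [0.5548, -0.2016, 0.1454]
eef_rot: [-179.9, -0.5, -16.9]
contact_force: [-0.7, -0.2, -0.3]
gripper_width: 0.0874
```

Call:
carry_out(plan=[[0.001,-0.002,-0.015,0.001,0.004,0.002],[0.001,-0.002,-0.02,0.001,0.004,0.002],[0,0,-0.02,0,0,0],[0,0,-0.02,0,0,0],[0,0,-0.01,0,0,0],[0,0,0,0,0,0]])

```text
time_s: 12.13
tcp_pos: [0.5594, -0.2036, 0.061]
eef_rot: [-179.9, -0.3, -16.6]
contact_force: [-0.7, 0.4, -0.4]
gripper_width: 0.0879
```

Call:
carry_out(plan=[[-0.002,-0.002,-0.01,0,0.003,0],[-0.001,-0.001,-0.01,0,0,0],[0,0,-0.008,0,0,0],[0,0,-0.002,0,0,0],[0,0,0,0,0,0]])

```text
time_s: 12.55
tcp_pos: [0.5584, -0.2058, 0.0314]
eef_rot: [-180.0, -0.3, -16.5]
contact_force: [-0.6, -0.1, 1.3]
gripper_width: 0.0878
```

Call:
carry_out(plan=[[-0.002,0,-0.0015,0,0.002,0],[0,0,0,0,0,0],[0,0,0,0,0,0],[0,0,0,0,0,0],[0,0,-0.001,0,0,0],[0,0,0,0,0,0],[0,0,0,0,0,0],[0,0,0,0,0,0],[0,0,0,0,0,0],[0,0,0,0,0,0]], fingers=1)

```text
time_s: 13.38
tcp_pos: [0.5576, -0.2062, 0.0309]
eef_rot: [-180.0, -0.4, -16.5]
contact_force: [0.6, 0.0, -0.7]
gripper_width: 0.0383
```

Call:
carry_out(plan=[[0,0,0.006,0,0,0],[0,0,0.012,0,0,0],[0,0,0.02,0,0,0],[0,0,0.03,0,0,0],[0,0,0.03,0,0,0],[0,0.01,0.03,0,0,0],[0,0.02,0.01,0,0,-0.04],[0,0.03,0,0,0,-0.055],[0,0.036,0,0,0,-0.06],[0,0.036,0,0,0,-0.06],[0,0.036,0,0,0,-0.06],[0,0.036,0,0,0,-0.06]])

```text
time_s: 14.38
tcp_pos: [0.5525, -0.0003, 0.1787]
eef_rot: [-179.8, -0.1, -37.1]
contact_force: [0.6, -0.5, -0.7]
gripper_width: 0.0378
```

Call:
carry_out(plan=[[0,0.036,0,0,0,-0.06],[0,0.036,0,0,0,-0.06],[0,0.036,0,0,0,-0.06],[0,0.036,0,0,0,-0.06],[0,0.036,0,0,0,-0.06],[0,0.03,0,0,0,-0.055],[0,0.015,-0.01,0,0,-0.03],[0,0,-0.02,0,0,0],[0,0,-0.02,0,0,0],[0,0,-0.02,0,0,0],[0,0,-0.01,0,0,0],[0,0,0,0,0,0]])

```text
time_s: 15.38
tcp_pos: [0.5483, 0.2458, 0.1023]
eef_rot: [-179.4, -0.0, -60.0]
contact_force: [-0.4, -0.4, -1.2]
gripper_width: 0.0376
```

Call:
carry_out(plan=[[0.001,-0.003,-0.015,-0.002,0.004,0],[0.001,-0.002,-0.015,-0.002,0.004,0],[0,-0.001,-0.015,0,0,0],[0,0,-0.01,0,0,0],[0,0,0,0,0,0],[0,0,0,0,0,0]])

```text
time_s: 15.88
tcp_pos: [0.5526, 0.2396, 0.0486]
eef_rot: [-179.7, -0.0, -60.0]
contact_force: [-0.7, 0.2, -0.9]
gripper_width: 0.0377
```

Run:
```python
from h import *
cv2.imwrite('pics/s6.png',r.capture('scene')[:,:,::-1])
crop('pics/s6.png','pics/s6z.png',320,150,480,270)
```

```text
pics/s6z.png scale 5.0
```

View pics/s6z.png

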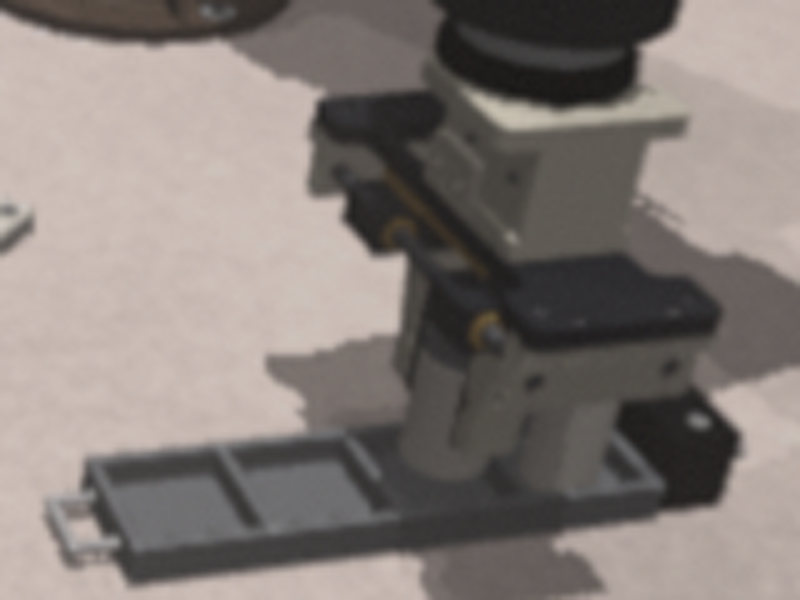

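The jar at crop (445,440) is centred over the second pocket, and the flip bottle hasn't moved. Lowering.

Call:
carry_out(plan=[[-0.001,0,-0.007,0,0,0],[0,0,-0.006,0,0,0],[0,0,-0.003,0,0,0],[0,0,-0.001,0,0,0],[0,0,0,0,0,0]])

```text
time_s: 16.35
tcp_pos: [0.5528, 0.2408, 0.0328]
eef_rot: [-179.5, -0.0, -60.0]
contact_force: [-0.2, 0.2, -0.8]
gripper_width: 0.0379
```

Call:
carry_out(plan=[[0,0,-0.003,0,0,0],[0,0,-0.002,0,0,0],[0,0,-0.0015,0,0,0],[0,0,-0.001,0,0,0]])

```text
time_s: 16.68
tcp_pos: [0.5533, 0.2413, 0.0287]
eef_rot: [-179.4, -0.1, -59.9]
contact_force: [-3.0, -1.3, 5.8]
gripper_width: 0.0376
```

Contact at 5.8 N, so it's on the pocket floor. Releasing.

Call:
carry_out(plan=[[0,0,0,0,0,0],[0,0,0,0,0,0],[0,0,-0.001,0,0,0],[0,0,0,0,0,0],[0,0,0,0,0,0],[0,0,0,0,0,0],[0,0,0.001,0,0,0],[0,0,0.012,0,0,0],[0,0,0.025,0,0,0],[0,0,0.03,0,0,0],[0,0,0.035,0,0,0],[0,-0.01,0.03,0,0,0.01]], fingers=-1)

```text
time_s: 17.68
tcp_pos: [0.5491, 0.2288, 0.1572]
eef_rot: [179.8, -0.2, -59.3]
contact_force: [1.5, 0.5, 0.5]
gripper_width: 0.0879
```

Call:
carry_out(plan=[[-0.004,-0.03,0.01,0,0,0.065],[-0.005,-0.037,0.005,0,0,0.068],[-0.005,-0.037,0,0,0,0.068],[-0.005,-0.037,0,0,0,0.068],[-0.005,-0.037,0,0,0,0.068],[-0.005,-0.037,0,0,0,0.068],[-0.005,-0.037,0,0,0,0.068],[-0.005,-0.037,0,0,0,0.068],[-0.005,-0.037,0,0,0,0.068],[-0.005,-0.037,0,0,0,0.06],[-0.003,-0.025,-0.005,0,0,0.04],[0,-0.01,-0.01,0,0,0.02]])

```text
time_s: 18.68
tcp_pos: [0.4971, -0.1815, 0.1716]
eef_rot: [-179.1, -0.8, -14.9]
contact_force: [0.4, 0.3, 0.2]
gripper_width: 0.0876
```

Run:
```python
from h import *
print(r.get_state()['tcp_pos'])
cv2.imwrite('pics/s7.png',r.capture('scene')[:,:,::-1])
```

```text
[ 0.49714367 -0.18151874  0.17158432]
```

View pics/s7.png

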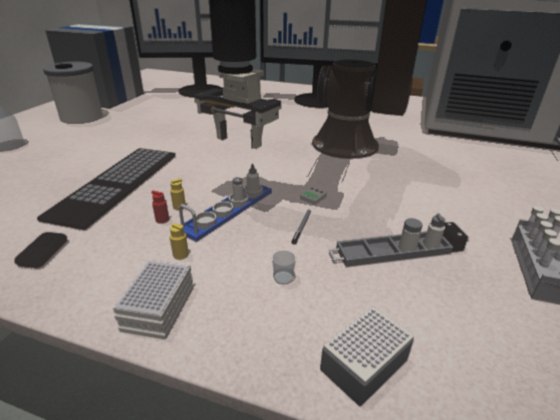

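The jar stands in the second pocket at scene (411,235) and the flip bottle is still in the first. Descending on the vial.

Call:
carry_out(plan=[[0.001,-0.002,-0.015,-0.004,0.006,-0.008],[0.001,-0.002,-0.02,-0.004,0.006,-0.008],[0,0,-0.025,-0.003,0.005,-0.008],[0,0,-0.02,0,0,0],[0,0,-0.015,0,0,0],[0,0,-0.005,0,0,0],[0,0,0,0,0,0]])

```text
time_s: 19.32
tcp_pos: [0.4977, -0.1877, 0.0662]
eef_rot: [180.0, 0.1, -16.8]
contact_force: [-0.1, 0.2, 1.0]
gripper_width: 0.0877
```

Call:
carry_out(plan=[[0.001,-0.001,-0.012,0,0,0],[0,0,-0.012,0,0,0],[0,0,-0.007,0,0,0],[0,0,-0.002,0,0,0],[0,0,0,0,0,0]])

```text
time_s: 19.73
tcp_pos: [0.5018, -0.1881, 0.0361]
eef_rot: [-180.0, -0.2, -16.7]
contact_force: [0.1, -0.1, 0.7]
gripper_width: 0.0875
```

Call:
carry_out(plan=[[-0.002,0,-0.004,0,0.001,0],[-0.001,0,-0.002,0,0,0],[0,0,0,0,0,0],[0,0,0,0,0,0],[0,0,-0.001,0,0,0],[0,0,0,0,0,0],[0,0,0,0,0,0],[0,0,0,0,0,0]], fingers=1)

```text
time_s: 20.4
tcp_pos: [0.5005, -0.1881, 0.0319]
eef_rot: [-179.9, -0.4, -16.6]
contact_force: [-0.2, -0.3, 0.2]
gripper_width: 0.0398
```

Call:
carry_out(plan=[[-0.001,0,-0.002,0,0,0],[0,0,0,0,0,0],[0,0,0,0,0,0],[0,0,0,0,0,0],[0,0,0,0,0,0],[0,0,0,0,0,0]])

```text
time_s: 20.9
tcp_pos: [0.4996, -0.1882, 0.0299]
eef_rot: [-179.9, -0.5, -16.6]
contact_force: [-0.2, -0.3, 1.2]
gripper_width: 0.0253
```

Call:
carry_out(plan=[[0,0,0.006,0,0,0],[0,0,0.012,0,0,0],[0,0,0.02,0,0,0],[0,0,0.03,0,0,0],[0,0,0.03,0,0,0],[0.002,0.01,0.03,0,0,0],[0.004,0.02,0.01,0,0,-0.05],[0.007,0.032,0,0,0,-0.07],[0.007,0.033,0,0,0,-0.07],[0.007,0.033,0,0,0,-0.07],[0.007,0.033,0,0,0,-0.07],[0.007,0.033,0,0,0,-0.07]])

```text
time_s: 21.9
tcp_pos: [0.5362, 0.0084, 0.1794]
eef_rot: [-179.7, -0.3, -41.0]
contact_force: [0.7, -0.1, -0.2]
gripper_width: 0.0255
```

Call:
carry_out(plan=[[0.009,0.033,0,0,0,-0.065],[0.009,0.033,0,0,0,-0.065],[0.009,0.033,0,0,0,-0.065],[0.008,0.033,0,0,0,-0.06],[0.006,0.025,0,0,0,-0.04],[0.002,0.01,-0.01,0,0,-0.02],[0,0,-0.02,0,0,0],[0,0,-0.02,0,0,0],[0,0,-0.02,0,0,0],[0,0,-0.01,0,0,0],[0,0,0,0,0,0]])

```text
time_s: 22.82
tcp_pos: [0.5799, 0.1933, 0.1019]
eef_rot: [-179.4, -0.3, -59.8]
contact_force: [-0.2, -0.4, -1.0]
gripper_width: 0.0255
```

Call:
carry_out(plan=[[0.001,-0.003,-0.015,-0.002,0.004,0],[0.001,-0.002,-0.015,-0.001,0.004,0],[0,-0.001,-0.015,0,0,0],[0,0,-0.01,0,0,0],[0,0,0,0,0,0],[0,0,0,0,0,0]])

```text
time_s: 23.32
tcp_pos: [0.5841, 0.187, 0.0483]
eef_rot: [-179.7, -0.2, -59.9]
contact_force: [0.9, 0.1, -0.8]
gripper_width: 0.0255
```

Run:
```python
from h import *
cv2.imwrite('pics/s8.png',r.capture('scene')[:,:,::-1])
crop('pics/s8.png','pics/s8z.png',320,150,480,270)
```

```text
pics/s8z.png scale 5.0
```

View pics/s8z.png

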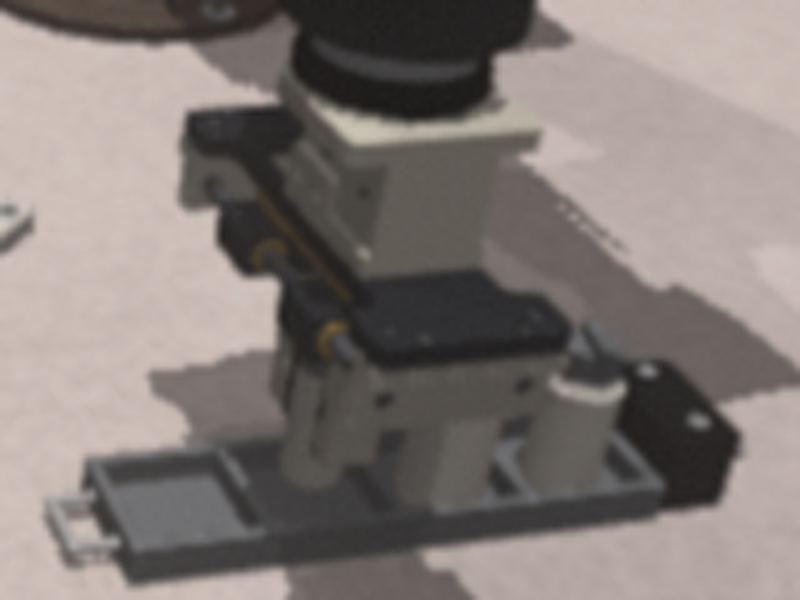

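The vial is over the third pocket, at crop (310,440). Lowering.

Call:
carry_out(plan=[[-0.002,0.001,-0.007,0,0,0],[-0.001,0,-0.006,0,0,0],[0,0,-0.003,0,0,0],[0,0,-0.001,0,0,0],[0,0,0,0,0,0]])

```text
time_s: 23.78
tcp_pos: [0.5822, 0.1892, 0.0326]
eef_rot: [-179.4, -0.2, -59.8]
contact_force: [0.0, -0.0, -0.5]
gripper_width: 0.0258
```

Call:
carry_out(plan=[[0,0,-0.003,0,0,0],[0,0,-0.002,0,0,0],[0,0,-0.0015,0,0,0],[0,0,-0.001,0,0,0]])

```text
time_s: 24.12
tcp_pos: [0.5828, 0.1896, 0.0278]
eef_rot: [-179.3, -0.3, -59.7]
contact_force: [-4.4, -1.3, 7.5]
gripper_width: 0.0256
```

Call:
carry_out(plan=[[0,0,0,0,0,0],[0,0,0,0,0,0],[0,0,-0.001,0,0,0],[0,0,0,0,0,0],[0,0,0,0,0,0],[0,0,0,0,0,0],[0,0,0.001,0,0,0],[0,0,0.012,0,0,0],[0,0,0.025,0,0,0],[0,0,0.03,0,0,0],[0,0,0.035,0,0,0],[0,-0.01,0.03,0,0,0.01]], fingers=-1)

```text
time_s: 25.12
tcp_pos: [0.5779, 0.1773, 0.1557]
eef_rot: [179.8, -0.3, -59.2]
contact_force: [1.3, 0.2, 0.2]
gripper_width: 0.0874
```

Call:
carry_out(plan=[[-0.009,-0.024,0.01,0,0,0.065],[-0.012,-0.031,0.005,0,0,0.068],[-0.012,-0.031,0,0,0,0.068],[-0.012,-0.031,0,0,0,0.068],[-0.012,-0.031,0,0,0,0.068],[-0.013,-0.031,0,0,0,0.068],[-0.013,-0.031,0,0,0,0.068],[-0.013,-0.031,0,0,0,0.068],[-0.013,-0.031,0,0,0,0.068],[-0.013,-0.031,0,0,0,0.06],[-0.009,-0.022,-0.005,0,0,0.04],[-0.003,-0.01,-0.01,0,0,0.02]])

```text
time_s: 26.12
tcp_pos: [0.4416, -0.1672, 0.1692]
eef_rot: [-179.2, -1.0, -14.9]
contact_force: [0.4, -0.3, -0.0]
gripper_width: 0.0877
```

Run:
```python
from h import *
print(r.get_state()['tcp_pos'],r.get_state()['joints'])
cv2.imwrite('pics/s9.png',r.capture('scene')[:,:,::-1])
```

```text
[ 0.44158124 -0.1672166   0.1691927 ] [  2.78389587   3.45318753 -29.24721     -0.60649104 -56.13751126
  72.67771541]
```

View pics/s9.png

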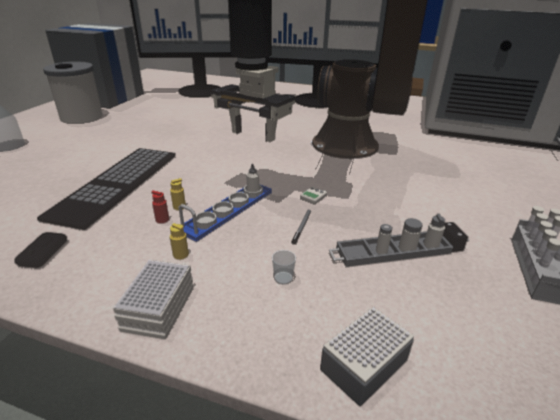

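Three bottles stand in the carrier, and only the dropper at (253,178) is left in the rack.

Call:
carry_out(plan=[[-0.001,-0.002,-0.015,-0.004,0.007,-0.008],[0,-0.001,-0.02,-0.004,0.007,-0.008],[0,0,-0.02,-0.003,0.006,-0.008],[0,0,-0.015,0,0,0],[0,0,-0.005,0,0,0],[0,0,0,0,0,0]])

```text
time_s: 26.67
tcp_pos: [0.4385, -0.1728, 0.0905]
eef_rot: [179.9, 0.0, -16.6]
contact_force: [-1.1, 0.3, -0.8]
gripper_width: 0.0873
```

Call:
carry_out(plan=[[0.001,0.001,-0.015,0,0,0],[0,0,-0.018,0,0,0],[0,0,-0.015,0,0,0],[0,0,-0.007,0,0,0],[0,0,-0.002,0,0,0],[0,0,0,0,0,0]])

```text
time_s: 27.17
tcp_pos: [0.4439, -0.1714, 0.0366]
eef_rot: [180.0, -0.4, -16.5]
contact_force: [0.2, 0.2, -0.1]
gripper_width: 0.0874
```

Call:
carry_out(plan=[[-0.003,0,-0.004,0,0.004,0],[-0.001,0,-0.001,0,0.002,0],[0,0,0,0,0,0],[0,0,0,0,0,0],[0,0,-0.001,0,0,0],[0,0,0,0,0,0]], fingers=1)

```text
time_s: 27.67
tcp_pos: [0.442, -0.1714, 0.0337]
eef_rot: [179.9, -0.4, -16.5]
contact_force: [0.5, 0.3, -0.5]
gripper_width: 0.0534
```

Call:
carry_out(plan=[[-0.001,0,-0.002,0,0.002,0],[0,0,-0.001,0,0,0],[0,0,0,0,0,0],[0,0,0,0,0,0],[0,0,0,0,0,0],[0,0,0,0,0,0]])

```text
time_s: 28.17
tcp_pos: [0.4413, -0.1715, 0.0308]
eef_rot: [179.9, -0.3, -16.5]
contact_force: [-1.1, -0.2, 0.9]
gripper_width: 0.0335
```

Call:
carry_out(plan=[[0,0,0.006,0,0,0],[0,0,0.012,0,0,0],[0,0,0.02,0,0,0],[0,0,0.03,0,0,0],[0,0,0.03,0,0,0],[0.004,0.008,0.03,0,0,0],[0.009,0.016,0.01,0,0,-0.05],[0.015,0.027,0,0,0,-0.07],[0.015,0.027,0,0,0,-0.07],[0.015,0.027,0,0,0,-0.07],[0.015,0.027,0,0,0,-0.07],[0.015,0.027,0,0,0,-0.07]])

```text
time_s: 29.17
tcp_pos: [0.5251, -0.0097, 0.1811]
eef_rot: [-179.8, -0.1, -40.8]
contact_force: [0.2, -1.0, -0.2]
gripper_width: 0.0332
```

Call:
carry_out(plan=[[0.016,0.027,0,0,0,-0.065],[0.016,0.027,0,0,0,-0.065],[0.016,0.027,0,0,0,-0.065],[0.014,0.024,0,0,0,-0.06],[0.008,0.014,0,0,0,-0.04],[0.004,0.006,-0.01,0,0,-0.02],[0,0,-0.02,0,0,0],[0,0,-0.02,0,0,0],[0,0,-0.02,0,0,0],[0,0,-0.01,0,0,0],[0,0,0,0,0,0]])

```text
time_s: 30.08
tcp_pos: [0.6034, 0.1297, 0.102]
eef_rot: [-179.6, -0.1, -59.7]
contact_force: [-0.1, 0.5, -1.2]
gripper_width: 0.0335
```

Call:
carry_out(plan=[[0.002,0.003,-0.015,-0.001,0.003,0],[0.002,0.003,-0.015,-0.001,0.003,0],[0.001,0.001,-0.015,0,0,0],[0,0,-0.01,0,0,0],[0,0,0,0,0,0],[0,0,0,0,0,0]])

```text
time_s: 30.58
tcp_pos: [0.6106, 0.1377, 0.0456]
eef_rot: [-179.9, -0.1, -59.7]
contact_force: [-0.2, -0.0, -0.7]
gripper_width: 0.0338
```

Run:
```python
from h import *
cv2.imwrite('pics/s10.png',r.capture('scene')[:,:,::-1])
crop('pics/s10.png','pics/s10z.png',300,150,480,285)
```

```text
pics/s10z.png scale 4.444444444444445
```

View pics/s10z.png

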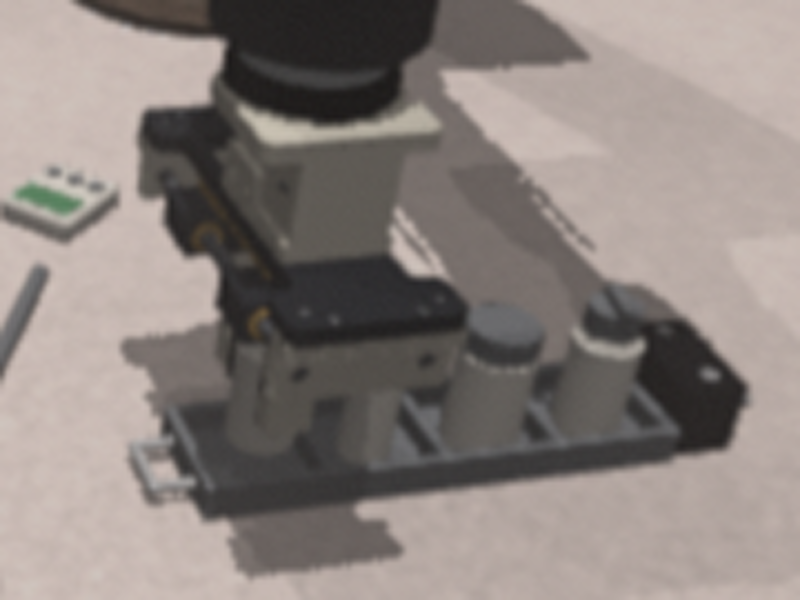

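The dropper is over the last pocket, at crop (258,430). Lowering.

Call:
carry_out(plan=[[0,-0.001,-0.006,0,0,0],[0,0,-0.004,0,0,0],[0,0,-0.003,0,0,0],[0,0,-0.001,0,0,0],[0,0,0,0,0,0]])

```text
time_s: 31.05
tcp_pos: [0.6119, 0.1371, 0.033]
eef_rot: [-179.6, -0.1, -59.7]
contact_force: [-0.1, 0.2, -0.2]
gripper_width: 0.0334
```

Call:
carry_out(plan=[[0,0,-0.003,0,0,0],[0,0,-0.002,0,0,0],[0,0,-0.0015,0,0,0],[0,0,-0.001,0,0,0]])

```text
time_s: 31.38
tcp_pos: [0.6126, 0.1373, 0.0288]
eef_rot: [-179.5, -0.2, -59.6]
contact_force: [-3.2, -1.1, 6.2]
gripper_width: 0.0334
```

Call:
carry_out(plan=[[0,0,0,0,0,0],[0,0,0,0,0,0],[0,0,-0.001,0,0,0],[0,0,0,0,0,0],[0,0,0,0,0,0],[0,0,0,0,0,0],[0,0,0.001,0,0,0],[0,0,0.012,0,0,0],[0,0,0.025,0,0,0],[0,0,0.03,0,0,0],[0,0,0.035,0,0,0],[0,-0.01,0.03,0,0,0]], fingers=-1)

```text
time_s: 32.38
tcp_pos: [0.6076, 0.1257, 0.1602]
eef_rot: [179.7, -0.1, -59.6]
contact_force: [0.9, -0.3, 0.9]
gripper_width: 0.0879
```

Call:
carry_out(plan=[[-0.01,-0.03,0.01,0,0,0],[-0.01,-0.035,0.01,0,0,0],[-0.01,-0.035,0,0,0,0],[-0.01,-0.035,0,0,0,0],[-0.005,-0.015,0,0,0,0],[0,0,0,0,0,0],[0,0,0,0,0,0]])

```text
time_s: 32.97
tcp_pos: [0.5648, -0.0293, 0.1996]
eef_rot: [-179.1, -0.5, -59.4]
contact_force: [0.6, 0.4, 0.5]
gripper_width: 0.0876
```

Run:
```python
from h import *
print(r.get_state()['tcp_pos'])
cv2.imwrite('pics/s11.png',r.capture('scene')[:,:,::-1]);cv2.imwrite('pics/d11.png',r.capture('side')[:,:,::-1])
crop('pics/s11.png','pics/s11z.png',320,200,480,280);crop('pics/d11.png','pics/d11z.png',160,110,290,207)
```

```text
[ 0.56483201 -0.02929826  0.19958495]
pics/s11z.png scale 5.0
pics/d11z.png scale 6.153846153846154
```

View pics/s11z.png

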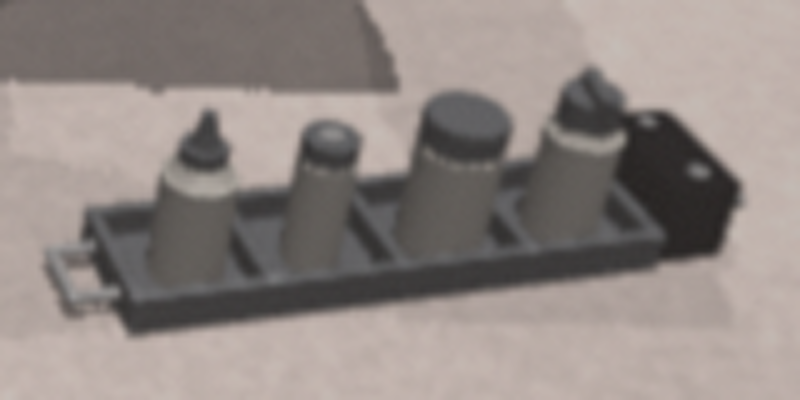

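View pics/d11z.png

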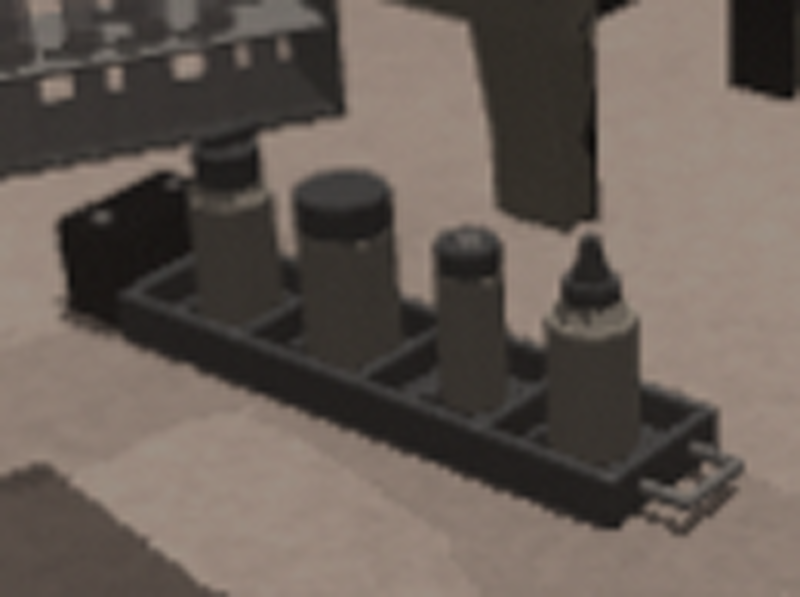

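Run:
```python
from h import *
np.set_printoptions(precision=4,suppress=True)
S=cam('scene');D=cam('side')
s=lambda x,y:(320+x/5,200+y/5); d=lambda x,y:(160+x/6.1538,110+y/6.1538)
c=np.array([.5665,.2142]);t=np.radians(120);u=np.array([np.cos(t),np.sin(t)]);v=np.array([-u[1],u[0]])
for n,a,b,h in [('drop',(208,112),(592,236),.09),('vial',(332,136),(468,242),.072),('jar',(466,116),(344,190),.076),('flip',(592,82),(225,137),.086)]:
    p,e=tri(S,s(*a),D,d(*b)); print(n,p,'exp top',h,'gap',e,'row',(p[:2]-c)@u,(p[:2]-c)@v)
print(r.get_state()['time_s'],r.get_state()['contact_force'])
```

```text
drop [0.6127 0.1386 0.0903] exp top 0.09 gap 0.0011011347461202367 row -0.0885340480507526 -0.002241191843658688
vial [0.5842 0.1887 0.0714] exp top 0.072 gap 0.0015317903104478227 row -0.03092607384233814 -0.002634414131838911
jar [0.5546 0.2414 0.075 ] exp top 0.076 gap 0.001027810024705644 row 0.029492017813301432 -0.003318443359500524
flip [0.523  0.2904 0.083 ] exp top 0.086 gap 0.002469804305954204 row 0.08772938719921974 -0.0003761803552600196
33.0667 [-0.2029 -0.0189 -0.1537]
```

All four bottle tops are within 3 mm of their expected heights and the bottles are within about 4 mm of their pocket centres. The gripper is clear, so I'm handing in.

```bash
python3 -c "
from plant import r
print(r.close_job())"
```

```text
the job is handed in; nothing more can be done
None
```

All four bottles are in the carrier in the right order: flip-top next to the docking block, then jar, vial and dropper. I handed the job in at about 33 s of the 106 s allowed. `close_job` gives no verdict, so these are my own checks.

- **Method:** I measured the bottles, rack and carrier from the scene and side cameras. I gripped each bottle across the row at 15 N, set it down until the wrist felt the floor, then opened the fingers and rose straight up.
- **Position:** In the last two-view check, every bottle was within about 3.5 mm of its pocket centre (tolerance 16 mm).
- **Height:** Bottle tops were within 1 mm of the expected height for the dropper, vial and jar. The flip-top read 3 mm low (83 mm against 86 mm), with the worst disagreement between views (2.5 mm), because its cap is dark against the tube rack in the side view.
- **Upright and released:** All four look upright in both views, though I did not measure the tilt as a number. The gripper was open and clear of everything at hand-in.
- **What disagreed:**
  - The wrist view put the carrier about 2 mm sideways from the two-camera estimate, and I used a value in between.
  - The flip-top touched down at 26 N, against 6 to 8 N for the others; I backed the arm off before releasing it.

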